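Kit the governor spares tray to its drawn layout and slide it home

TASK

Lay the red tripping cam and the brass ratchet tooth block flat inside their own white outlines in the pulled-out slide tray, the cam's narrow nose pointing as drawn, setting them down rather than dropping them. Then push the tray by its black front handle fully home on its rails, with both parts still inside their outlines. Leave the layout plates lying in the tray, and the worn grey block and the yellow sheave guard where they are.

Things in the scene. Friction and masses are not known exactly. Their poses are not given: they have to be found in the camera images.
- cam: Red enamel tripping cam, a flat pear-shaped plate 106 mm long, 64 mm wide and 18 mm thick, about 0.4 kg, with a rectangular boss standing on it: 44 mm long (x), 28 mm wide (y), from 18 to 46 mm above the underside; grip the boss across its width. Origin on the underside below the boss centre; +x points to the narrow nose, z up. The wide round end (radius 32 mm) is centred at x = -12 mm.
- cam_nose (a point): Point on the cam's underside at the centre of its narrow round nose (radius 16 mm), 46 mm along the cam's +x from its origin.
- block: Brass ratchet tooth block, 80 mm long (x), 36 mm wide (y), 26 mm high with a row of low saw teeth on top, about 33 mm in all, about 0.6 kg; grip it across its 36 mm width. Origin at the centre of the underside, z up.
- cam_mark (a point): Where the cam's origin belongs: on the top face of the dark blue layout plate with the pear-shaped white outline (5 mm bigger than the cam all round). x points along the outline to its nose end, z up. The plate (172 x 104 x 4 mm, loose) lies in one of the three bays of the tray; which bay varies.
- cam_mark_nose (a point): Where the cam's nose point belongs, 46 mm along x from cam_mark.
- block_mark (a point): Centre of the rectangular white outline (5 mm bigger than the block all round) on the top face of its dark blue layout plate, in another bay; x along the outline's length, z up. The block may lie either way round in it.
- cam_plate: The loose dark blue layout plate with the pear outline, 172 x 104 x 4 mm; origin at the centre of its underside. It stays lying in its bay.
- block_plate: The loose dark blue layout plate with the rectangular outline, same size and origin. It stays lying in its bay.
- key_plate: The third layout plate, same size and origin, with two chromed shaft keys (110 x 16 mm, 14 mm high) already clipped on it. It stays lying in its bay.
- tray (a joint): Travel of the steel slide tray on its rails in m: 0 fully pulled out (towards the robot), 0.09 fully home against its stop. It needs about 4 N (more when fast, 12 N per m/s) and stays where it is left. The tray is 185 mm deep, 339 mm wide; its floor is 16 mm above the shelf, plates' tops at 20 mm, dividers between the three bays at 24 mm, outer walls at 34 mm.
- tray_handle (a point): Centre of the outer (robot-side) face of the tray's black handle plate, 60 mm above the shelf, moving with the tray. The handle is an upright plate 80 mm wide, 10 mm thick, its top 75 mm above the shelf, at the middle of the tray's front. x points the way the tray slides home, y along the handle.
- rails: The fixed steel rails; origin on the shelf below the centre of the pulled-out tray, x the way the tray slides home.
- worn_block: A dull dark grey-brown worn tooth block, the same shape and size as the brass one. Not part of the kit: leave alone.
- guard: Yellow sheave guard, a curved strip about 35 mm high and 165 mm long with black rubber edges, standing on edge. Origin within the curve, on the shelf. Leave alone.
There are look-alikes about, which are no part of the job. Of the things that look like the block, take the one that is farthest to the robot's right at the start. Of the things shaped like the cam, the red one is meant.

How it is judged (in metres and radians):
On the way, in this order (a step that is already met when the one before it is completed fails the run):
1. cam and block both lie in their own outlines, released, while the tray is still pulled out (horizontal distance between cam and cam_mark below 0.01 m and horizontal distance between cam_nose and cam_mark_nose below 0.012 m and z of cam in the frame of cam_mark below 0.006 m and angle between each of cam, block's own z axis and vertical below 0.1 rad and horizontal distance between block and block_mark below 0.01 m and angle between the x axis of block and the x axis of block_mark, either way round below 0.2 rad and z of block in the frame of block_mark below 0.006 m and contact force between the fingers and cam below 0.3 N and contact force between the fingers and block below 0.3 N and value of joint tray below 0.03 m), for 0.2 s.
2. the tray is pushed fully home (value of joint tray above 0.084 m), for 0.2 s.
At the end, for the whole second after the job is handed in: The cam lies flat on its plate with its origin within 10 mm of its mark and its nose within 12 mm of the drawn nose, the block lies flat on its plate within 10 mm and 0.2 rad of its mark (either way round), both released and at rest, and the tray is within 6 mm of fully home (horizontal distance between cam and cam_mark below 0.01 m and horizontal distance between cam_nose and cam_mark_nose below 0.012 m and z of cam in the frame of cam_mark below 0.006 m and angle between each of cam, block's own z axis and vertical below 0.1 rad and horizontal distance between block and block_mark below 0.01 m and angle between the x axis of block and the x axis of block_mark, either way round below 0.2 rad and z of block in the frame of block_mark below 0.006 m and contact force between the fingers and cam below 0.3 N and contact force between the fingers and block below 0.3 N and value of joint tray above 0.084 m and linear speed of each of cam, block below 0.02 m/s); the robot touches nothing.
It fails at once if another thing on the shelf (worn block, guard) is moved more than 30 mm (distance of any of worn_block, guard from where it was at the start of the episode above 0.03 m).
It fails at once if a layout plate is tipped or lifted out of the tray ((angle between cam_plate's own z axis and vertical above 0.12 rad or height (world z) of cam_plate above 0.03 m) or (angle between block_plate's own z axis and vertical above 0.12 rad or height (world z) of block_plate above 0.03 m) or (angle between key_plate's own z axis and vertical above 0.12 rad or height (world z) of key_plate above 0.03 m)).
It fails at once if the cam or the block is dropped or thrown (faster than 0.6 m/s with no finger on it) ((contact force between the fingers and cam below 0.1 N and linear speed of cam above 0.6 m/s) or (contact force between the fingers and block below 0.1 N and linear speed of block above 0.6 m/s)).
It also fails if it takes over 69 s, if anything falls off the work surface, if the arm or the gripper's body presses on something with over 40 N, if the wrist force passes 120 N, or if a joint passes its speed limit or range.

ROBOT

A 6-joint arm with a two-finger parallel gripper is mounted at the origin on the work surface. World frame = base frame: x ahead of the robot, y to its left, z up, the work surface at z = 0. Lengths are in mm, angles in rad, forces in N, time in s.
With the tool pointing down it reaches from about 400 to 825 mm from the base axis. Payload 7 kg.
Tool frame: the origin (TCP) lies at the very end of the fingers, on their centre line; the grasp point (between the pads) lies 19 mm behind it; z points along the fingers, y is the direction in which the jaws open and shut (so a half turn about z gives the same grasp; the last joint's range is limited). The gripper opens to 88 mm and grips with 3 to 60 N. Pads are 19 mm wide; open, the fingers measure 130 mm over their backs; the gripper's body (78 mm by 193 mm) begins 47 mm behind the grasp point.
Start: joints at [1.409, 0.359, 0.012, 0, -1.224, -0.288], TCP at [293.485, 607.834, 226.561] pointing down, gripper open.
Joint ranges: [-3.07, 3.07], [-1.43, 2.12], [-1.02, 1.25], [-3.03, 1.67], [-3.05, -0], [-3.03, 3.03]. Speed limits (rad/s): [2.39, 2.39, 3.01, 3.14, 3.14, 3.14].

INTERFACE

Orientations are given as a unit quaternion [x, y, z, w].
In Python, from station import bot, cams, finder gives the robot as it stands. The module is installed in compiled form; this text tells all that it offers.
- The arm moves only by the tool arm_command, never from a script. Its argument "targets" is a list of rows, each an object with "dp": the shift along the tool's x, y, z in cm, a list of three; "yaw": the turn about the tool's z in degrees. A call has 1 to 20 rows; each row is the pose to reach, as a shift and turn from the pose commanded when the call began, along the tool's axes at that moment; what a row does not reach only later rows make up. A row lasts 1/8 s, in which the tool goes at most 62.5 mm and 10.7 degrees, less where a joint would pass 70% of its speed; a pose out of reach is approached as far as the arm can. A call with a gripper value outside its range is refused whole. "grip" is the finger opening in cm, from 0 to 8.76, set as the call begins (left out, the last holds). The fingers move at their own pace and stop on an object; "newtons" is the grip in N (left out, the last holds). Time passes only in rows, so rows that repeat a pose let the fingers close. It gives the time, the measured TCP pose, the force and the opening at its end, in the units of the state.
- bot.get_state(): the state, without advancing time (a new reading comes with each control period).
- cams.read_camera(name): name is "scene" or "top"; returns the picture (480x640x3 uint8, blue, green, red); there is no depth.
- cams.get_calibration(name): a dict with "fx", "fy", "cx", "cy" (pixels), "rvec" (rotation vector, rad) and "tvec" (3), from world to camera coordinates, as OpenCV has them. Camera axes: x right, y down, z forward; pixel columns grow to the right and rows downward; lengths in mm; the calibration is good to about 2 mm. A picture is of the moment at which its call begins. get_calibration takes no time and is no camera call.
- bot.job_done(): hands the job in, once; it reports no verdict.
Trained networks look in the newest picture that a camera, given by its name, has taken for a name from the list of things; names that differ only in an ending like _2 or _b are one class to them, and where a whole thing is asked for, a point or a joint stands for the part that bears it (a point fixed in the world has none). Each returns a list of dicts, best first, with "confidence" (0 to 1); they miss things now and then, are a little off and sometimes report something else, mostly with a low value. They report only what shows in the picture. A call takes as long as a camera call. They do not tell look-alikes from the thing itself.
- finder.regions_of(query, camera): "pixels" (480x640 bool, what is visible of it) and "pixel" ([column, row] in pixels, amid what is visible of it).
The state is a dict: "clock": time; "q": joint angles; "joint_velocities": joint speeds; "effort": joint torques, N m; "eef_pos": TCP position; "eef_rot": TCP orientation; "contact_force": force on the tool from outside, world axes, zero at the start; "torque": the same for the moment, N m; "width": finger opening in mm.
Only numpy, scipy, OpenCV 4.12 (cv2) and the standard library are available. Lean on these libraries where they do the work, as an engineer would, in place of code of your own. Each camera call takes 0.05 s, during which the arm holds its last target.

## Working session

There is one attempt and no reset: what is moved stays moved. The work goes in short steps, Python scripts to look and compute and a tool call to move; the robot and the scene stay as the last step left them, time stands still between calls to the robot, and variables do not carry over. Pictures are saved under pics/ and viewed, and the job is handed in when it is done.

Besides the shell and the picture viewer there is one more tool, called after ">>>" as a command line: name --argument value ..., lists and objects as JSON in quotes. arm_command: Moves the arm, as the interface text tells. Its arguments: {"type":"object","properties":{"targets":{"type":"array"},"grip":{"type":"number"},"newtons":{"type":"number"}},"required":["targets"]}

```bash
mkdir -p pics; cat > h.py <<'E'
import numpy as np, cv2
from station import bot,cams,finder
def snap(n,f):
    im=cams.read_camera(n); cv2.imwrite('pics/'+f,im); return im
def cal(n):
    c=cams.get_calibration(n); K=np.array([[c['fx'],0,c['cx']],[0,c['fy'],c['cy']],[0,0,1.]])
    R,_=cv2.Rodrigues(np.array(c['rvec'],float)); return K,R,np.array(c['tvec'],float).ravel()
def up(n,px,z):
    K,R,t=cal(n); px=np.atleast_2d(np.array(px,float)); o=-R.T@t
    d=(R.T@(np.linalg.inv(K)@np.c_[px,np.ones(len(px))].T)).T
    return o+d*((z-o[2])/d[:,2])[:,None]
def proj(n,P):
    K,R,t=cal(n); P=np.atleast_2d(np.array(P,float)); q=(K@(R@P.T+t[:,None])).T; return q[:,:2]/q[:,2:]
E
python3 - <<'E'
from h import *
snap('top','t0.png');snap('scene','s0.png')
for n in('top','scene'):
    K,R,t=cal(n);print(n,-R.T@t,K[0,0])
print(bot.get_state())
E
```

```text
top [ 363.78388199   28.68475876 1365.49262766] 545.182692724368
scene [1035.86628473 -213.1729217   945.90961223] 470.8503350112642
{'clock': 0.1, 'q': array([ 1.40911400e+00,  3.59296416e-01,  1.11540715e-02, -2.92439509e-04,
       -1.22411282e+00, -2.88088555e-01]), 'joint_velocities': array([-0.00120658, -0.00177513,  0.00243818, -0.0009975 ,  0.00027474,
       -0.00150374]), 'effort': array([-3.81111953e-03, -5.84161949e+01,  2.93748003e+01,  7.01539278e+00,
        1.01987863e-02, -5.49186177e-05]), 'eef_pos': array([293.30879548, 607.45510756, 225.73303744]), 'eef_rot': array([ 9.74808288e-01, -2.23043157e-01, -9.11386965e-05,  7.36646710e-04]), 'contact_force': array([-0.82832211,  0.04941702,  0.11437543]), 'torque': array([0.00160256, 0.03997928, 0.03926208]), 'width': 87.49566765581123}
```

View pics/t0.png

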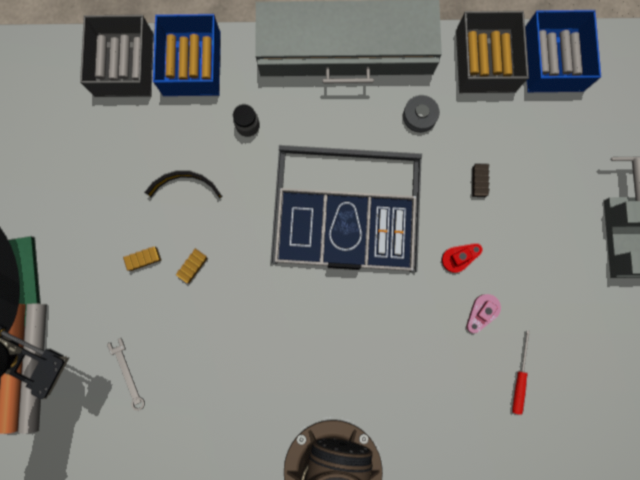

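View pics/s0.png

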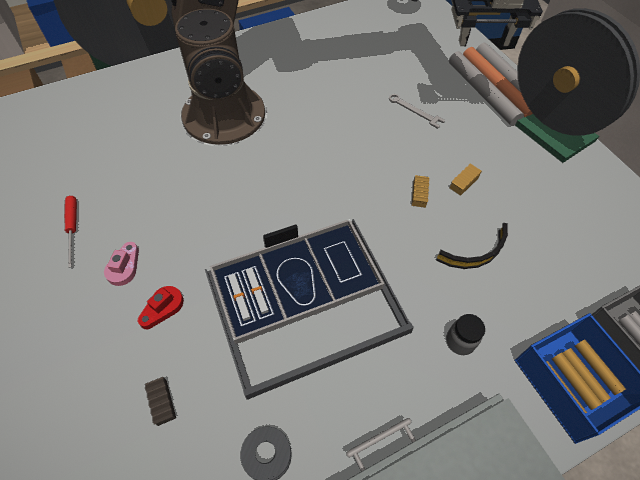

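```bash
python3 - <<'E'
from h import *
im=cv2.imread('pics/t0.png')
cv2.imwrite('pics/t0a.png',cv2.resize(im[140:280,265:430],None,fx=4.5,fy=4.2,interpolation=cv2.INTER_CUBIC))
a=cv2.resize(im[235:295,165:225],(400,400),interpolation=cv2.INTER_CUBIC)
b=cv2.resize(im[230:290,430:490],(400,400),interpolation=cv2.INTER_CUBIC)
cv2.imwrite('pics/t0b.png',np.hstack([a,b]))
im=cv2.imread('pics/s0.png')
a=cv2.resize(im[160:220,400:490],(400,267),interpolation=cv2.INTER_CUBIC)
b=cv2.resize(im[275:335,125:215],(400,267),interpolation=cv2.INTER_CUBIC)
cv2.imwrite('pics/s0b.png',np.hstack([a,b]))
for q in('cam','block','cam_mark','block_mark','tray_handle'):
  try:
    for r in finder.regions_of(q,'top'):print(q,r['confidence'],r['pixel'],r['pixels'].sum())
  except Exception as e:print(q,e)
E
```

```text
cam 0.93 [458.6, 257.0] 875
cam 0.68 [482.1, 310.6] 802
cam 0.48 [351.3, 196.7] 4454
block 0.94 [192.5, 264.0] 574
block 0.72 [142.0, 256.4] 574
block 0.43 [345.0, 228.4] 2803
cam_mark 0.88 [346.0, 227.9] 2824
cam_mark 0.66 [349.2, 194.0] 3761
block_mark 0.6 [302.5, 228.2] 2835
tray_handle 0.85 [325.4, 229.0] 2118
```

View pics/t0a.png

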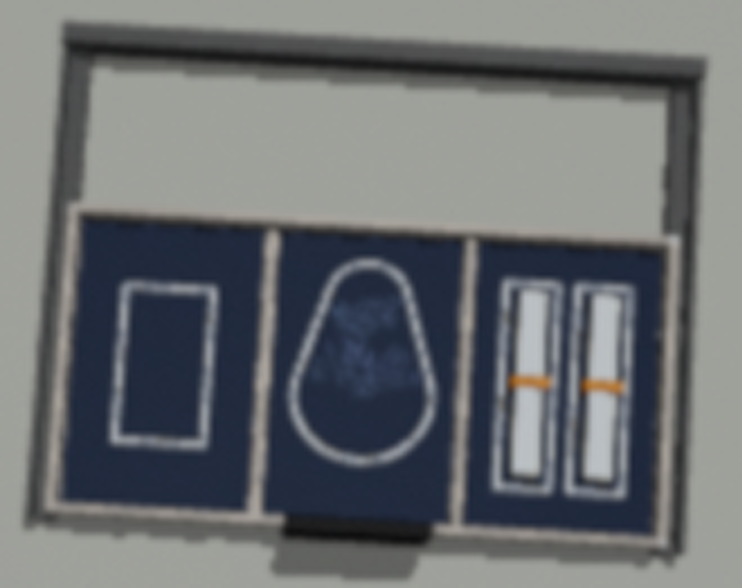

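View pics/t0b.png

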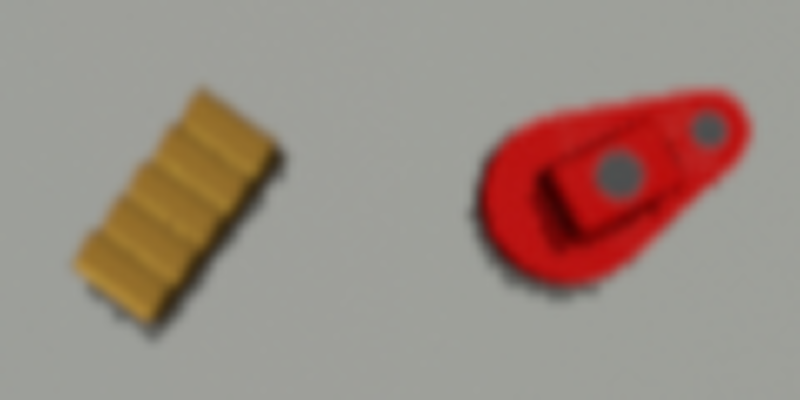

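View pics/s0b.png

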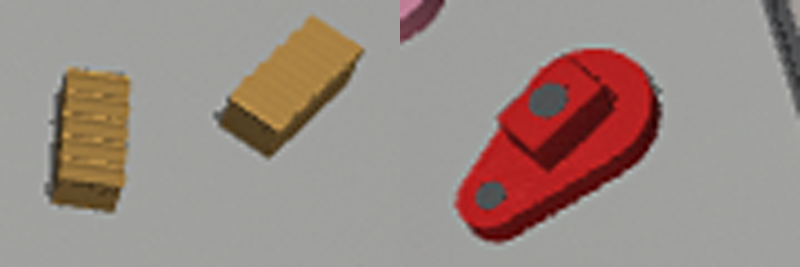

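```bash
cat > fit.py <<'E'
from h import *
from scipy.optimize import minimize
S=8
def pear(m=0,n=40):
    a=np.linspace(0,2*np.pi,n,endpoint=False)
    p=np.r_[np.c_[-12+(32+m)*np.cos(a),(32+m)*np.sin(a)],np.c_[46+(16+m)*np.cos(a),(16+m)*np.sin(a)]]
    return cv2.convexHull(p.astype(np.float32))[:,0].astype(float)
def rect(l,w): return np.array([[-l,-w],[l,-w],[l,w],[-l,w]],float)/2
def ex(p,z0,z1): return np.r_[np.c_[p,np.full(len(p),z0)],np.c_[p,np.full(len(p),z1)]]
CAM=[ex(pear(),0,18),ex(rect(44,28),18,46)]
BLK=[ex(rect(80,36),0,31)]
def place(P,x,y,a,z=0):
    c,s=np.cos(a),np.sin(a); return np.c_[x+c*P[:,0]-s*P[:,1],y+s*P[:,0]+c*P[:,1],P[:,2]+z]
def sil(n,model,x,y,a,z,box):
    m=np.zeros(((box[3]-box[1])*S,(box[2]-box[0])*S),np.uint8)
    for P in model:
        q=((proj(n,place(P,x,y,a,z))+.5-box[:2])*S-.5)*16
        cv2.fillConvexPoly(m,cv2.convexHull(np.round(q).astype(np.int32)),255,shift=4)
    return cv2.resize(m,None,fx=1/S,fy=1/S,interpolation=cv2.INTER_AREA)/255.
def fit(masks,model,x0,z=0):
    # masks: {cam:(full float mask)}
    bx={}
    for n,m in masks.items():
        ys,xs=np.where(m>.3); bx[n]=np.array([xs.min()-12,ys.min()-12,xs.max()+13,ys.max()+13])
    def f(v):
        return sum(np.abs(sil(n,model,v[0],v[1],v[2]/50,z,bx[n])-m[bx[n][1]:bx[n][3],bx[n][0]:bx[n][2]]).sum() for n,m in masks.items())
    v0=np.array([x0[0],x0[1],x0[2]*50])
    for st in(8,2):
        r=minimize(f,v0,method='Nelder-Mead',options=dict(initial_simplex=np.r_[[v0],v0+st*np.eye(3)],xatol=.05,fatol=.05)); v0=r.x
    return v0[0],v0[1],v0[2]/50,r.fun
def hsv(im):return cv2.cvtColor(im,cv2.COLOR_BGR2HSV)
def biggest(m,pt):
    k,l,st,c=cv2.connectedComponentsWithStats(m.astype(np.uint8))
    d=[1e9 if i==0 or st[i,4]<60 else np.hypot(*(c[i]-pt)) for i in range(k)]
    i=int(np.argmin(d)); o=(l==i).astype(np.uint8)
    cs,_=cv2.findContours(o,cv2.RETR_EXTERNAL,cv2.CHAIN_APPROX_NONE); cv2.drawContours(o,cs,-1,1,-1)
    return o.astype(float)
def redm(im):h=hsv(im);return ((h[...,0]<8)|(h[...,0]>172))&(h[...,1]>170)&(h[...,2]>40)
def brm(im):h=hsv(im);return (h[...,0]>10)&(h[...,0]<30)&(h[...,1]>110)&(h[...,2]>40)
E
cat > m0.py <<'E'
from fit import *
T=cv2.imread('pics/t0.png');Sc=cv2.imread('pics/s0.png')
cm={'top':biggest(redm(T),(460,257)),'scene':biggest(redm(Sc),(161,306))}
bm={'top':biggest(brm(T),(192,266)),'scene':biggest(brm(Sc),(421,191))}
for nm,ms,mod,px in(('cam',cm,CAM,(458,257)),('blk',bm,BLK,(192,265))):
    p=up('top',px,15)[0]
    print(nm,[m.sum() for m in ms.values()])
    for a0 in ((-1.2,) if nm=='cam' else (-.7,)):
      for sub in(['top'],['scene'],['top','scene']):
        print(sub,np.round(fit({k:ms[k] for k in sub},mod,(p[0],p[1],a0)),3))
# marks: white lines z=20
h=hsv(T); w=((h[...,1]<70)&(h[...,2]>110)).astype(np.uint8)
for n,im,c1,c2 in(('top',T,(301,228),(346,226)),('scene',Sc,(343,262),(296,281))):
  g=im.astype(float).mean(2)
  h=hsv(im); 
  navy=((h[...,0]>95)&(h[...,0]<135)&(h[...,1]>70)).astype(np.uint8)
  print(n,np.round(up(n,[c1,c2],20),1).tolist())
E
python3 m0.py
```

```text
cam [np.float64(746.0), np.float64(1160.0)]
['top'] [ 501.637 -322.253   -1.098   93.318]
['scene'] [ 504.125 -322.302   -1.121   61.345]
['top', 'scene'] [ 503.632 -322.189   -1.116  157.525]
blk [np.float64(507.0), np.float64(447.0)]
['top'] [487.32  344.039  -0.647  73.514]
['scene'] [488.624 344.862  -0.664  68.063]
['top', 'scene'] [488.4   344.821  -0.65  143.98 ]
top [[578.9, 71.1, 20.0], [582.9, -41.4, 20.0]]
scene [[588.4, 71.8, 20.0], [585.0, -43.7, 20.0]]
```

```bash
cat > m1.py <<'E'
from fit import *
from scipy.ndimage import map_coordinates
def dense(p,k=12):
    q=np.r_[p,p[:1]]; d=np.r_[0,np.cumsum(np.hypot(*np.diff(q,axis=0).T))]; s=np.arange(0,d[-1],2.)
    return np.c_[np.interp(s,d,q[:,0]),np.interp(s,d,q[:,1])]
def fitmark(ims,shape,x0):
    gs={n:cv2.GaussianBlur(im.astype(np.float64).mean(2),(0,0),1.) for n,im in ims.items()}
    def f(v):
        p=dense(shape(v[3])); P=place(np.c_[p,np.zeros(len(p))],v[0],v[1],v[2]/50,20)
        return -sum(map_coordinates(g,proj(n,P)[:,::-1].T,order=1).mean() for n,g in gs.items())
    v0=np.array([x0[0],x0[1],x0[2]*50,4.])
    for st in(5,1.5):
        r=minimize(f,v0,method='Nelder-Mead',options=dict(initial_simplex=np.r_[[v0],v0+st*np.eye(4)],xatol=.02,fatol=.005)); v0=r.x
    return np.round([v0[0],v0[1],v0[2]/50,v0[3],r.fun],3)
if __name__=='__main__':
    import sys
    ims={'top':cv2.imread('pics/t0.png'),'scene':cv2.imread('pics/s0.png')}
    for sub in(['top'],['scene'],['top','scene']):
        I={k:ims[k] for k in sub}
        print(sub,'cam',fitmark(I,lambda m:pear(m),(578,-42,-.03)),'blk',fitmark(I,lambda m:rect(80+2*m,36+2*m),(582,71,-.03)))
E
python3 m1.py
python3 - <<'E'
from h import *
# handle top edges in top picture at z=75: approx
print(up('top',[[328,264],[362,267]],75))
E
```

```text
['top'] cam [ 5.75024e+02 -3.95150e+01 -7.10000e-02  6.29800e+00 -1.08777e+02] blk [ 5.83184e+02  7.11590e+01 -7.30000e-02  6.44800e+00 -1.08081e+02]
['scene'] cam [ 5.76712e+02 -3.96080e+01 -7.00000e-02  6.53500e+00 -1.14647e+02] blk [ 5.84684e+02  7.13740e+01 -7.10000e-02  6.58300e+00 -1.11422e+02]
[[482.97394023   5.76617274  75.        ]
 [475.03995091 -74.76483747  75.        ]]Traceback (most recent call last):
  File "m1.py", line 20, in <module>
    print(sub,'cam',fitmark(I,lambda m:pear(m),(578,-42,-.03)),'blk',fitmark(I,lambda m:rect(80+2*m,36+2*m),(582,71,-.03)))
                                                                     ~~~~~~~^^^^^^^^^^^^^^^^^^^^^^^^^^^^^^^^^^^^^^^^^^^^^^
  File "m1.py", line 13, in fitmark
    r=minimize(f,v0,method='Nelder-Mead',options=dict(initial_simplex=np.r_[[v0],v0+st*np.eye(4)],xatol=.02,fatol=.005)); v0=r.x
    res = _minimize_neldermead(fun, x0, args, callback, bounds=bounds,
                               **options)
    fxr = func(xr)
    fx = function(np.copy(x), *(wrapper_args + args))
  File "m1.py", line 10, in f
    return -sum(map_coordinates(g,proj(n,P)[:,::-1].T,order=1).mean() for n,g in gs.items())
            ~~~^^^^^^^^^^^^^^^^^^^^^^^^^^^^^^^^^^^^^^^^^^^^^^^^^^^^^^^^^^^^^^^^^^^^^^^^^^^^^
  File "m1.py", line 10, in <genexpr>
    return -sum(map_coordinates(g,proj(n,P)[:,::-1].T,order=1).mean() for n,g in gs.items())
                                  ~~~~^^^^^
  File "h.py", line 13, in proj
    K,R,t=cal(n); P=np.atleast_2d(np.array(P,float)); q=(K@(R@P.T+t[:,None])).T; return q[:,:2]/q[:,2:]
          ~~~^^^
  File "h.py", line 6, in cal
    c=cams.get_calibration(n); K=np.array([[c['fx'],0,c['cx']],[0,c['fy'],c['cy']],[0,0,1.]])
ValueError: time passes only in moves, steps and waits
```

```bash
python3 - <<'E'
from station import bot,cams
import json,numpy as np
print(bot.get_state()['clock'])
try:
  d={n:{k:(np.array(v).tolist()) for k,v in cams.get_calibration(n).items()} for n in('top','scene')}
  json.dump(d,open('cal.json','w'))
except Exception as e: print(e)
E
sed -i 's/c=cams.get_calibration(n)/c=json.load(open("cal.json"))[n]/; 1s/$/, json, functools/; s/^def cal/@functools.lru_cache\ndef cal/' h.py
cat >> h.py <<'E'
def go(x,y,z,psi):
    s=bot.get_state(); q=s['eef_rot']; 
    from scipy.spatial.transform import Rotation as Ro
    R=Ro.from_quat(q).as_matrix(); d=R.T@(np.array([x,y,z])-s['eef_pos'])
    p=np.arctan2(R[1,0],R[0,0]); y=np.degrees((p-psi+np.pi)%(2*np.pi)-np.pi)
    print('t',round(s['clock'],2),'pos',np.round(s['eef_pos'],1),'psi',round(p,3),'tilt',np.round(R[:2,2],4),'F',np.round(s['contact_force'],1),'w',round(s['width'],1)); print('dp cm',np.round(d/10,2),'yaw',round(y,1))
E
python3 -c "
from h import *
go(488.2,344.5,120,-.655)"
```

```text
0.35
t 0.35 pos [293.4 607.8 226.3] psi -0.45 tilt [-0.0001 -0.0004] F [-0.3 -0.4  1. ] w 87.6
dp cm [28.98 15.23 10.64] yaw 11.8
```

>>> arm_command --targets '[{"dp": [5, 2.6, 1.8], "yaw": 4}, {"dp": [10, 5.3, 3.7], "yaw": 8}, {"dp": [15, 7.9, 5.5], "yaw": 11.8}, {"dp": [20, 10.5, 7.3], "yaw": 11.8}, {"dp": [25, 13.1, 9.2], "yaw": 11.8}, {"dp": [29, 15.2, 10.6], "yaw": 11.8}, {"dp": [29, 15.2, 10.6], "yaw": 11.8}, {"dp": [29, 15.2, 10.6], "yaw": 11.8}, {"dp": [29, 15.2, 10.6], "yaw": 11.8}]' --grip 8

```text
clock: 1.48
eef_pos: [488.3, 346.0, 121.1]
eef_rot: [0.947, -0.321, 0.0, -0.0]
contact_force: [-0.7, 0.1, -0.0]
width: 79.9
```

```bash
python3 -c "
from h import *
go(488.2,344.5,5,-.655)
snap('scene','s1.png');im=snap('top','t1.png')
go(488.2,344.5,5,-.655)"
```

```text
t 1.48 pos [488.3 346.  121.1] psi -0.655 tilt [0.0006 0.0008] F [-0.7  0.1 -0. ] w 79.9
dp cm [ 0.08  0.14 11.61] yaw 0.0
t 1.57 pos [488.2 346.  121. ] psi -0.654 tilt [0.0005 0.0007] F [-0.1  0.3  0.8] w 80.0
dp cm [ 0.09  0.13 11.6 ] yaw 0.0
```

View pics/s1.png

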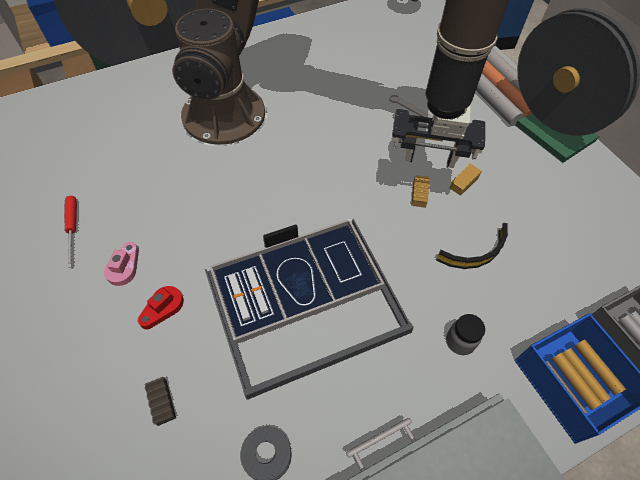

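>>> arm_command --targets '[{"dp": [0.1, 0.1, 4]}, {"dp": [0.1, 0.1, 8]}, {"dp": [0.1, 0.1, 10]}, {"dp": [0.1, 0.1, 11.5]}, {"dp": [0.1, 0.1, 11.5]}, {"dp": [0.1, 0.1, 11.5]}]'

```text
invalid input
```

```bash
python3 -c "
from h import *
snap('scene','s2.png')
go(488.2,344.5,5,-.655)"
```

```text
t 1.62 pos [488.2 345.8 120.9] psi -0.654 tilt [0.0004 0.0006] F [-1.1 -0.3  0.1] w 79.7
dp cm [ 0.08  0.11 11.59] yaw 0.0
```

View pics/s2.png

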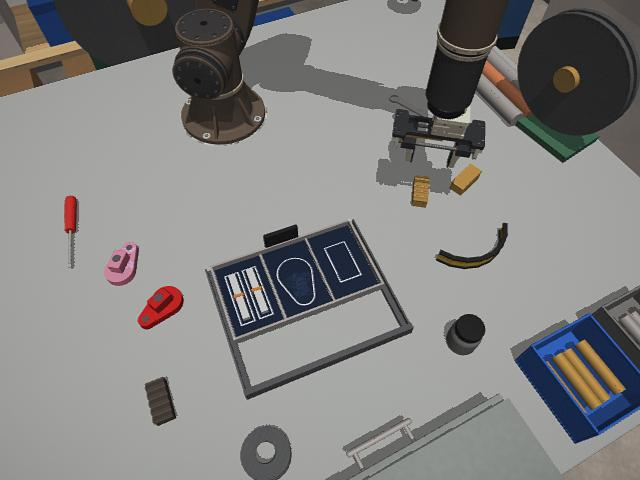

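Yaw is required in each row; nothing moved. Again.

>>> arm_command --targets '[{"dp": [0.1, 0.1, 4], "yaw": 0}, {"dp": [0.1, 0.1, 8], "yaw": 0}, {"dp": [0.1, 0.1, 10], "yaw": 0}, {"dp": [0.1, 0.1, 11.5], "yaw": 0}, {"dp": [0.1, 0.1, 11.5], "yaw": 0}, {"dp": [0.1, 0.1, 11.5], "yaw": 0}]'

```text
clock: 2.38
eef_pos: [489.1, 344.2, 6.4]
eef_rot: [0.947, -0.322, 0.0, -0.001]
contact_force: [0.1, 0.2, 0.4]
width: 80.1
```

```bash
python3 -c "
from h import *
snap('scene','s2.png')
im=cv2.imread('pics/s2.png');cv2.imwrite('pics/s2b.png',cv2.resize(im[80:240,340:540],(800,600)))
go(488.2,344.5,5,-.655)"
```

```text
t 2.42 pos [489.2 344.2   6.6] psi -0.655 tilt [0.0012 0.0013] F [-1.1 -0.6 -0.3] w 79.6
dp cm [-0.1   0.04  0.16] yaw -0.0
```

View pics/s2b.png

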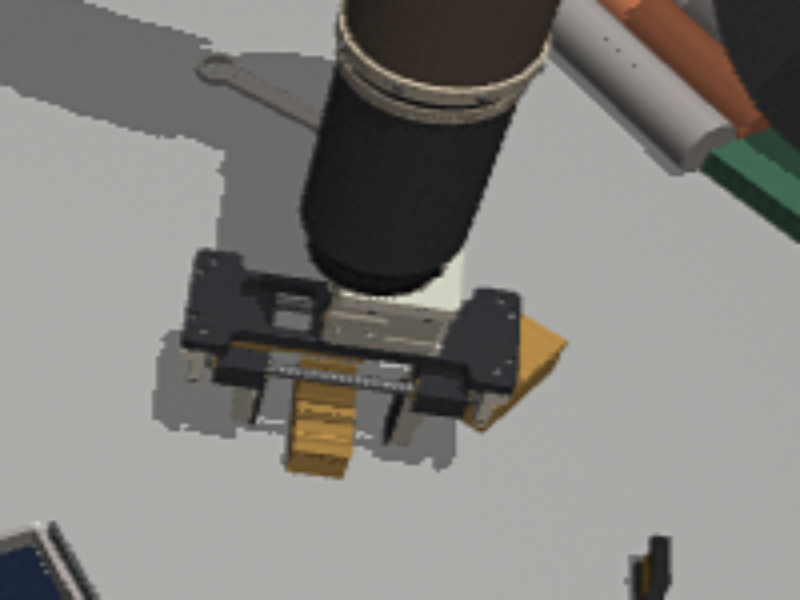

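>>> arm_command --targets '[{"dp": [0, 0, 0], "yaw": 0}, {"dp": [0, 0, 0], "yaw": 0}, {"dp": [0, 0, 0], "yaw": 0}, {"dp": [0, 0, 0], "yaw": 0}, {"dp": [0, 0, 0], "yaw": 0}, {"dp": [0, 0, 0], "yaw": 0}, {"dp": [0, 0, 0], "yaw": 0}, {"dp": [0, 0, 0], "yaw": 0}]' --grip 2.5 --newtons 35

```text
clock: 3.42
eef_pos: [488.8, 343.6, 5.6]
eef_rot: [0.947, -0.322, 0.0, -0.0]
contact_force: [1.2, 0.7, -0.3]
width: 35.7
```

```bash
python3 -c "
from h import *
go(488.2,344.5,106,-.655)"
```

```text
t 3.42 pos [488.8 343.6   5.6] psi -0.656 tilt [0.0002 0.0002] F [ 1.2  0.7 -0.3] w 35.7
dp cm [ -0.1   -0.04 -10.04] yaw -0.0
```

>>> arm_command --targets '[{"dp": [0, 0, -0.5], "yaw": 0}, {"dp": [0, 0, -2], "yaw": 0}, {"dp": [0, 0, -4], "yaw": 0}, {"dp": [0, 0, -6.5], "yaw": 0}, {"dp": [0, 0, -8.5], "yaw": 0}, {"dp": [0, 0, -10], "yaw": 0}, {"dp": [0, 0, -10], "yaw": 0}]'

```text
clock: 4.3
eef_pos: [489.2, 344.0, 107.0]
eef_rot: [0.947, -0.322, 0.0, -0.001]
contact_force: [-0.3, -0.1, -4.8]
width: 36.2
```

```bash
python3 -c "
from h import *
go(585,71.2,106,-.072)"
```

```text
t 4.3 pos [489.2 344.  107. ] psi -0.656 tilt [0.0016 0.002 ] F [-0.3 -0.1 -4.8] w 36.2
dp cm [24.23 15.78  0.06] yaw -33.4
```

>>> arm_command --targets '[{"dp": [1, 0.7, 0], "yaw": -1}, {"dp": [3.5, 2.3, 0], "yaw": -4}, {"dp": [6.5, 4.2, 0], "yaw": -8}, {"dp": [9.7, 6.3, 0], "yaw": -13}, {"dp": [13, 8.5, 0], "yaw": -18}, {"dp": [16.2, 10.5, 0], "yaw": -23}, {"dp": [19.2, 12.5, 0], "yaw": -28}, {"dp": [21.8, 14.2, 0], "yaw": -31}, {"dp": [23.5, 15.3, 0], "yaw": -33}, {"dp": [24.2, 15.8, 0], "yaw": -33.4}, {"dp": [24.2, 15.8, 0], "yaw": -33.4}, {"dp": [24.2, 15.8, 0], "yaw": -33.4}]'

```text
clock: 5.8
eef_pos: [583.9, 71.0, 105.3]
eef_rot: [0.999, -0.036, -0.0, 0.0]
contact_force: [0.1, 1.0, -5.1]
width: 36.0
```

```bash
python3 -c "
from h import *
snap('scene','s3.png')
im=cv2.imread('pics/s3.png');cv2.imwrite('pics/s3b.png',cv2.resize(im[130:370,190:510],(800,600)))
go(585,71.2,26,-.072)"
```

```text
t 5.85 pos [584.   71.2 105.4] psi -0.072 tilt [-0.0002  0.    ] F [-0.2  0.2 -5.1] w 35.7
dp cm [ 0.11 -0.    7.94] yaw -0.0
```

View pics/s3b.png

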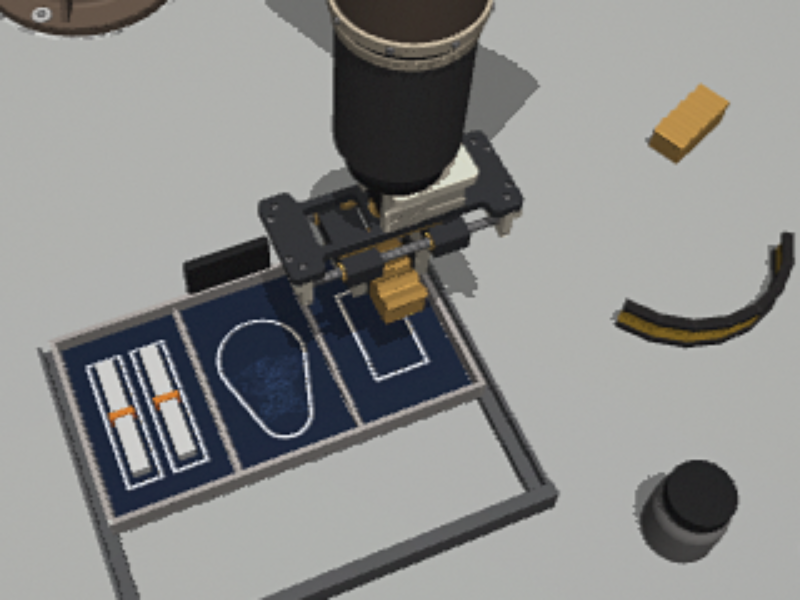

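>>> arm_command --targets '[{"dp": [0.1, 0, 1], "yaw": 0}, {"dp": [0.1, 0, 3], "yaw": 0}, {"dp": [0.1, 0, 5], "yaw": 0}, {"dp": [0.1, 0, 6.4], "yaw": 0}, {"dp": [0.1, 0, 7.2], "yaw": 0}, {"dp": [0.1, 0, 7.6], "yaw": 0}, {"dp": [0.1, 0, 7.8], "yaw": 0}, {"dp": [0.1, 0, 7.8], "yaw": 0}]'

```text
clock: 6.85
eef_pos: [585.5, 70.7, 27.9]
eef_rot: [0.999, -0.036, 0.0, -0.0]
contact_force: [-0.4, 0.2, -5.2]
width: 35.6
```

```bash
python3 -c "
from h import *
go(585,71.2,25.5,-.072)"
```

```text
t 6.85 pos [585.5  70.7  27.9] psi -0.073 tilt [0.0006 0.0002] F [-0.4  0.2 -5.2] w 35.6
dp cm [-0.05 -0.05  0.24] yaw -0.0
```

>>> arm_command --targets '[{"dp": [0, 0, 0.1], "yaw": 0}, {"dp": [0, 0, 0.15], "yaw": 0}, {"dp": [0, 0, 0.2], "yaw": 0}, {"dp": [0, 0, 0.2], "yaw": 0}]'

```text
clock: 7.35
eef_pos: [585.2, 70.6, 25.6]
eef_rot: [0.999, -0.036, 0.0, -0.0]
contact_force: [0.2, 0.8, -5.1]
width: 35.9
```

```bash
python3 -c "
from h import *
go(585,71.2,25.5,-.072)"
```

```text
t 7.35 pos [585.2  70.6  25.6] psi -0.073 tilt [0.0001 0.    ] F [ 0.2  0.8 -5.1] w 35.9
dp cm [-0.03 -0.06  0.01] yaw -0.0
```

>>> arm_command --targets '[{"dp": [0, 0, 0.05], "yaw": 0}, {"dp": [0, 0, 0.1], "yaw": 0}, {"dp": [0, 0, 0.1], "yaw": 0}]'

```text
clock: 7.72
eef_pos: [585.4, 70.6, 25.6]
eef_rot: [0.999, -0.036, 0.0, 0.0]
contact_force: [-2.8, 0.1, 5.1]
width: 35.7
```

>>> arm_command --targets '[{"dp": [0, 0, 0], "yaw": 0}, {"dp": [0, 0, 0], "yaw": 0}, {"dp": [0, 0, 0], "yaw": 0}, {"dp": [0, 0, 0], "yaw": 0}, {"dp": [0, 0, -1], "yaw": 0}, {"dp": [0, 0, -3], "yaw": 0}, {"dp": [0, 0, -6], "yaw": 0}, {"dp": [0, 0, -10], "yaw": 0}, {"dp": [0, 0, -10], "yaw": 0}]' --grip 4.8

```text
clock: 8.85
eef_pos: [587.5, 71.4, 128.9]
eef_rot: [0.999, -0.036, 0.003, -0.001]
contact_force: [-0.2, -0.2, 0.1]
width: 48.1
```

```bash
python3 -c "
from h import *
go(503,-322.3,125,-1.11)"
```

```text
t 8.85 pos [587.5  71.4 128.9] psi -0.072 tilt [0.0067 0.0023] F [-0.2 -0.2  0.1] w 48.1
dp cm [-5.59 39.87  0.24] yaw 59.5
```

>>> arm_command --targets '[{"dp": [-0.8, 5, 0], "yaw": 8}, {"dp": [-1.5, 10.5, 0], "yaw": 17}, {"dp": [-2.3, 16, 0], "yaw": 26}, {"dp": [-3, 21.5, 0], "yaw": 35}, {"dp": [-3.8, 27, 0], "yaw": 43}, {"dp": [-4.6, 32.5, 0], "yaw": 51}, {"dp": [-5.2, 37.5, 0], "yaw": 57}, {"dp": [-5.6, 39.8, 0], "yaw": 59.5}, {"dp": [-5.6, 39.8, 0], "yaw": 59.5}, {"dp": [-5.6, 39.8, 0], "yaw": 59.5}, {"dp": [-5.6, 39.8, 0], "yaw": 59.5}]' --grip 6.5

```text
clock: 10.22
eef_pos: [500.7, -321.4, 124.7]
eef_rot: [0.85, -0.527, 0.0, -0.0]
contact_force: [-0.4, 0.4, 1.0]
width: 64.7
```

```bash
cat > m2.py <<'E'
from fit import *
from m1 import fitmark
ims={'top':snap('top','t4.png'),'scene':snap('scene','s4.png')}
go(503,-322.3,21.5,-1.11)
bm={n:biggest(brm(ims[n]),c) for n,c in (('top',(301,228)),('scene',(343,255)))}
for k in bm:print(k,bm[k].sum(),np.round(fit({k:bm[k]},BLK,(584,71.3,-.07),20),3))
im=ims['scene'];cv2.imwrite('pics/s4b.png',cv2.resize(im[180:420,80:400],(800,600)))
E
python3 m2.py
```

```text
t 10.32 pos [ 500.8 -321.5  124.7] psi -1.11 tilt [ 0.0002 -0.    ] F [ 0.5 -0.3 -0.5] w 65.1
dp cm [ 0.17 -0.16 10.32] yaw 0.0
top 512.0 [ 5.84428e+02  7.10460e+01 -5.60000e-02  3.14080e+01]
scene 657.0 [ 5.84544e+02  7.08820e+01 -5.70000e-02  7.26780e+01]
```

View pics/s4b.png

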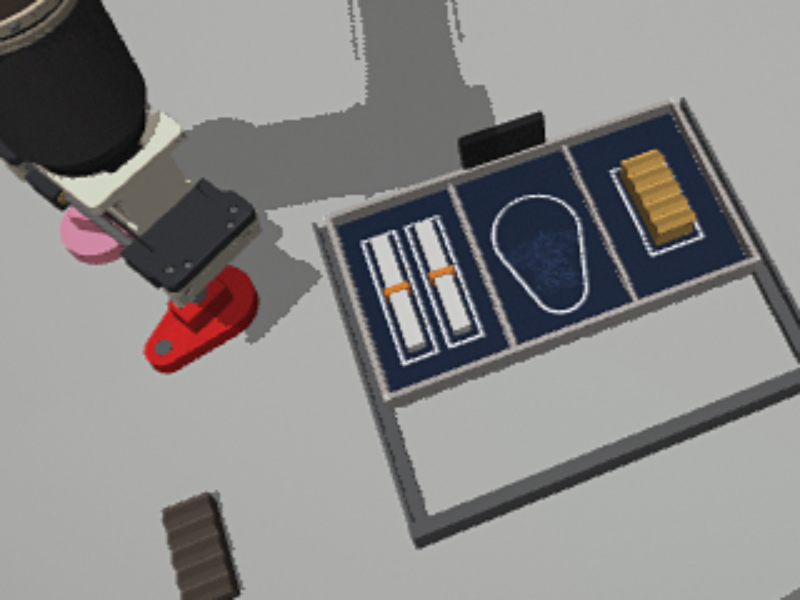

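>>> arm_command --targets '[{"dp": [0.2, -0.1, 2.5], "yaw": 0}, {"dp": [0.2, -0.1, 5.5], "yaw": 0}, {"dp": [0.2, -0.1, 8], "yaw": 0}, {"dp": [0.2, -0.1, 9.5], "yaw": 0}, {"dp": [0.2, -0.1, 10.2], "yaw": 0}, {"dp": [0.2, -0.1, 10.2], "yaw": 0}, {"dp": [0.2, -0.1, 10.2], "yaw": 0}]'

```text
clock: 11.2
eef_pos: [502.9, -323.8, 23.5]
eef_rot: [0.85, -0.527, 0.001, -0.0]
contact_force: [0.0, 0.6, -0.3]
width: 65.0
```

```bash
python3 -c "
from h import *
go(503,-322.3,21.5,-1.11)
im=snap('scene','s5.png');cv2.imwrite('pics/s5b.png',cv2.resize(im[220:370,80:280],(800,600)))"
```

```text
t 11.2 pos [ 502.9 -323.8   23.5] psi -1.111 tilt [ 0.0014 -0.0005] F [ 0.   0.6 -0.3] w 65.0
dp cm [-0.13 -0.08  0.2 ] yaw -0.1
```

View pics/s5b.png

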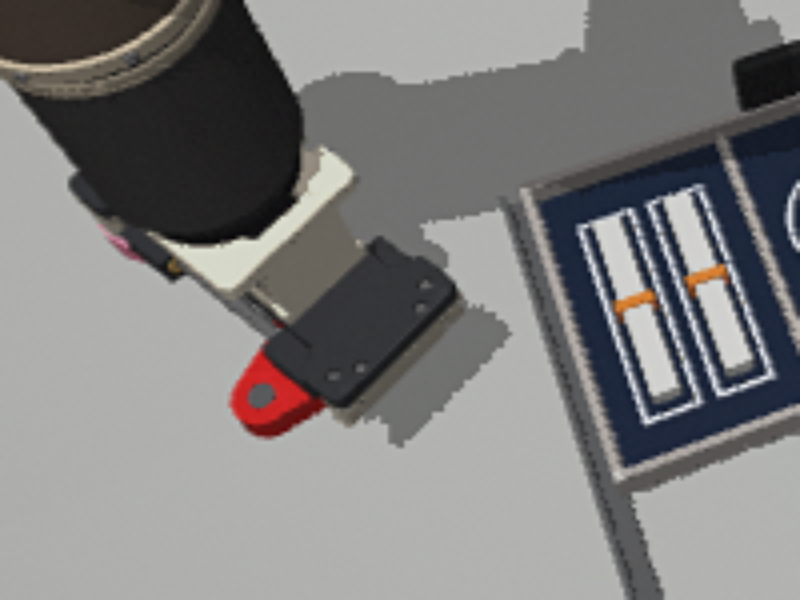

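>>> arm_command --targets '[{"dp": [0, 0, 0.1], "yaw": 0}, {"dp": [0, 0, 0.1], "yaw": 0}, {"dp": [0, 0, 0.1], "yaw": 0}, {"dp": [0, 0, 0.1], "yaw": 0}, {"dp": [0, 0, 0.1], "yaw": 0}, {"dp": [0, 0, 0.1], "yaw": 0}, {"dp": [0, 0, 0.1], "yaw": 0}, {"dp": [0, 0, 0.1], "yaw": 0}]' --grip 1.5

```text
clock: 12.25
eef_pos: [502.4, -323.6, 21.6]
eef_rot: [0.85, -0.527, 0.0, -0.0]
contact_force: [1.9, 1.1, 0.4]
width: 27.8
```

```bash
python3 -c "
from h import *
go(503,-322.3,125,-1.11)"
```

```text
t 12.25 pos [ 502.4 -323.6   21.6] psi -1.111 tilt [ 0.0004 -0.0001] F [1.9 1.1 0.4] w 27.8
dp cm [ -0.09  -0.11 -10.34] yaw -0.1
```

>>> arm_command --targets '[{"dp": [0, 0, -0.5], "yaw": 0}, {"dp": [0, 0, -2], "yaw": 0}, {"dp": [0, 0, -4], "yaw": 0}, {"dp": [0, 0, -6.5], "yaw": 0}, {"dp": [0, 0, -8.5], "yaw": 0}, {"dp": [0, 0, -10], "yaw": 0}, {"dp": [0, 0, -10], "yaw": 0}, {"dp": [0, 0, -10], "yaw": 0}]'

```text
clock: 13.25
eef_pos: [501.6, -323.4, 120.9]
eef_rot: [0.85, -0.528, -0.001, 0.0]
contact_force: [0.0, 0.8, -4.1]
width: 27.6
```

```bash
python3 -c "
from h import *
go(577,-39.7,120,-.072)"
```

```text
t 13.25 pos [ 501.6 -323.4  120.9] psi -1.111 tilt [-0.0011  0.0006] F [ 0.   0.8 -4.1] w 27.6
dp cm [-22.08 -19.34   0.1 ] yaw -59.6
```

>>> arm_command --targets '[{"dp": [-0.9, -0.8, 0], "yaw": -2}, {"dp": [-3, -2.6, 0], "yaw": -7}, {"dp": [-5.6, -4.9, 0], "yaw": -14}, {"dp": [-8.4, -7.4, 0], "yaw": -22}, {"dp": [-11.2, -9.8, 0], "yaw": -30}, {"dp": [-14, -12.3, 0], "yaw": -38}, {"dp": [-16.8, -14.7, 0], "yaw": -46}, {"dp": [-19.3, -16.9, 0], "yaw": -53}, {"dp": [-21.2, -18.5, 0], "yaw": -57.5}, {"dp": [-22, -19.3, 0], "yaw": -59.6}, {"dp": [-22, -19.3, 0], "yaw": -59.6}, {"dp": [-22, -19.3, 0], "yaw": -59.6}, {"dp": [-22, -19.3, 0], "yaw": -59.6}]'

```text
clock: 14.88
eef_pos: [577.3, -41.6, 121.5]
eef_rot: [0.999, -0.036, -0.0, 0.0]
contact_force: [-0.0, -0.5, -3.7]
width: 27.3
```

```bash
python3 -c "
from h import *
im=snap('scene','s6.png');cv2.imwrite('pics/s6b.png',cv2.resize(im[130:370,190:510],(800,600)))
go(577,-39.7,42,-.072)"
```

```text
t 14.93 pos [577.3 -41.5 121.5] psi -0.072 tilt [-0.0002 -0.    ] F [-0.1  0.2 -4.1] w 27.7
dp cm [-0.05 -0.18  7.95] yaw -0.0
```

View pics/s6b.png

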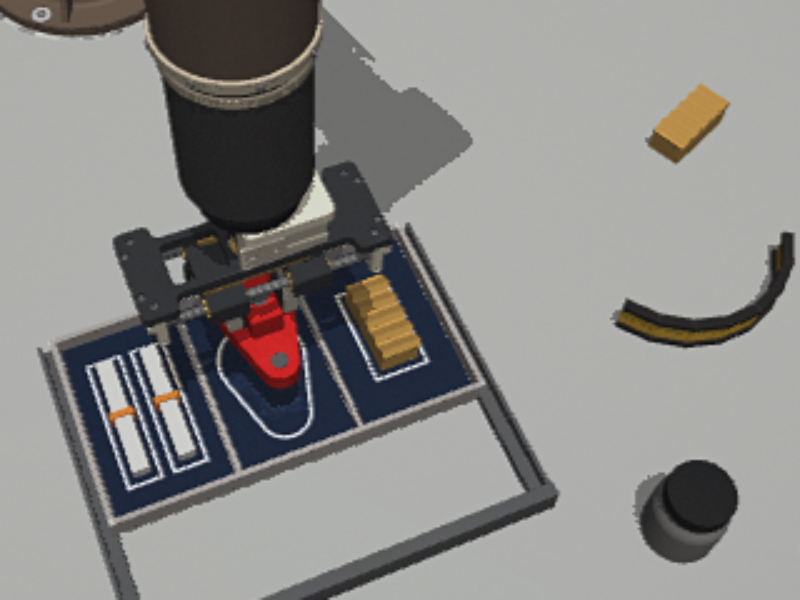

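>>> arm_command --targets '[{"dp": [-0.05, -0.2, 1], "yaw": 0}, {"dp": [-0.05, -0.2, 3], "yaw": 0}, {"dp": [-0.05, -0.2, 5], "yaw": 0}, {"dp": [-0.05, -0.2, 6.4], "yaw": 0}, {"dp": [-0.05, -0.2, 7.2], "yaw": 0}, {"dp": [-0.05, -0.2, 7.6], "yaw": 0}, {"dp": [-0.05, -0.2, 7.6], "yaw": 0}, {"dp": [-0.05, -0.2, 7.6], "yaw": 0}]'

```text
clock: 15.92
eef_pos: [577.6, -38.7, 46.1]
eef_rot: [0.999, -0.035, 0.0, -0.0]
contact_force: [-0.2, -0.6, -2.7]
width: 27.4
```

```bash
python3 -c "
from h import *
go(577,-39.7,41,-.072)"
```

```text
t 15.93 pos [577.6 -38.7  46.1] psi -0.071 tilt [0.001  0.0002] F [-0.2 -0.6 -2.7] w 27.4
dp cm [-0.06  0.1   0.51] yaw 0.1
```

>>> arm_command --targets '[{"dp": [-0.05, 0.1, 0.15], "yaw": 0}, {"dp": [-0.05, 0.1, 0.25], "yaw": 0}, {"dp": [-0.05, 0.1, 0.3], "yaw": 0}, {"dp": [-0.05, 0.1, 0.3], "yaw": 0}]'

```text
clock: 16.42
eef_pos: [576.7, -39.8, 42.5]
eef_rot: [0.999, -0.036, -0.0, 0.0]
contact_force: [-0.3, -0.5, -3.8]
width: 27.7
```

```bash
python3 -c "
from h import *
go(577,-39.7,41,-.072)"
```

```text
t 16.43 pos [576.7 -39.8  42.5] psi -0.071 tilt [-0. -0.] F [-0.3 -0.5 -3.8] w 27.7
dp cm [ 0.03 -0.01  0.15] yaw 0.1
```

>>> arm_command --targets '[{"dp": [0, 0, 0.05], "yaw": 0}, {"dp": [0, 0, 0.1], "yaw": 0}, {"dp": [0, 0, 0.1], "yaw": 0}]'

```text
clock: 16.8
eef_pos: [576.7, -39.8, 41.6]
eef_rot: [0.999, -0.035, 0.0, 0.0]
contact_force: [-1.2, -0.5, -2.9]
width: 27.5
```

>>> arm_command --targets '[{"dp": [0, 0, 0.05], "yaw": 0}, {"dp": [0, 0, 0.05], "yaw": 0}]'

```text
clock: 17.05
eef_pos: [576.7, -39.8, 41.6]
eef_rot: [0.999, -0.035, 0.0, 0.0]
contact_force: [-2.2, 1.1, 5.3]
width: 27.9
```

>>> arm_command --targets '[{"dp": [0, 0, 0], "yaw": 0}, {"dp": [0, 0, 0], "yaw": 0}, {"dp": [0, 0, 0], "yaw": 0}, {"dp": [0, 0, 0], "yaw": 0}, {"dp": [0, 0, -1], "yaw": 0}, {"dp": [0, 0, -3], "yaw": 0}, {"dp": [0, 0, -6], "yaw": 0}, {"dp": [-1, 0, -10], "yaw": 0}, {"dp": [-5, 0, -12], "yaw": 0}, {"dp": [-10, 0, -12], "yaw": 0}, {"dp": [-15, 0, -12], "yaw": 0}, {"dp": [-15, 0, -12], "yaw": 0}, {"dp": [-15, 0, -12], "yaw": 0}]' --grip 4.5

```text
clock: 18.68
eef_pos: [427.7, -28.9, 162.2]
eef_rot: [0.999, -0.035, 0.001, -0.0]
contact_force: [1.6, -0.1, 0.4]
width: 44.6
```

```bash
cat > m3.py <<'E'
from fit import *
from m1 import fitmark
import sys; tag=sys.argv[1]
ims={'top':snap('top',f't{tag}.png'),'scene':snap('scene',f's{tag}.png')}
dx=float(sys.argv[2])
go(440,-33,60,-.072)
b=np.array([584.2,71.2,-.072]);c=np.array([576,-39.6,-.072]);sh=np.array([dx*np.cos(.072),-dx*np.sin(.072),0])
b=b+sh;c=c+sh
for nm,mk,mod,p in(('blk',brm,BLK,b),('cam',redm,CAM,c)):
  for n in ims:
    px=proj(n,[p[0],p[1],40])[0]; m=biggest(mk(ims[n]),px)
    print(nm,n,m.sum(),np.round(fit({n:m},mod,p,20),3))
for n in ims: print('marks',n,'cam',fitmark({n:ims[n]},pear,c),'blk',fitmark({n:ims[n]},lambda m:rect(80+2*m,36+2*m),b))
a=cv2.resize(ims['top'][120:280,250:440],(400,337));d=cv2.resize(ims['scene'][180:400,190:430],(400,337));cv2.imwrite(f'pics/m{tag}.png',np.hstack([a,d]))
E
python3 m3.py 7 0
```

```text
t 18.77 pos [428.  -28.9 161.5] psi -0.071 tilt [0.0008 0.0001] F [ 0.2 -0.7  0. ] w 44.9
dp cm [ 1.22  0.32 10.15] yaw 0.1
blk top 512.0 [ 5.8448e+02  7.1023e+01 -5.1000e-02  3.1408e+01]
blk scene 658.0 [ 5.84407e+02  7.08710e+01 -6.00000e-02  7.17020e+01]
cam top 692.0 [ 5.76132e+02 -3.91990e+01 -7.60000e-02  1.41176e+02]
cam scene 999.0 [ 5.75644e+02 -3.94510e+01 -7.10000e-02  3.80270e+01]
marks top cam [ 5.75846e+02 -3.92210e+01 -7.80000e-02  5.88300e+00 -1.07424e+02] blk [ 5.82338e+02  7.11220e+01 -7.80000e-02  6.12300e+00 -1.17555e+02]
marks scene cam [ 5.77429e+02 -3.98320e+01 -6.50000e-02  6.27200e+00 -1.16558e+02] blk [ 5.85877e+02  7.01250e+01 -5.70000e-02  5.45100e+00 -1.15664e+02]
```

View pics/m7.png

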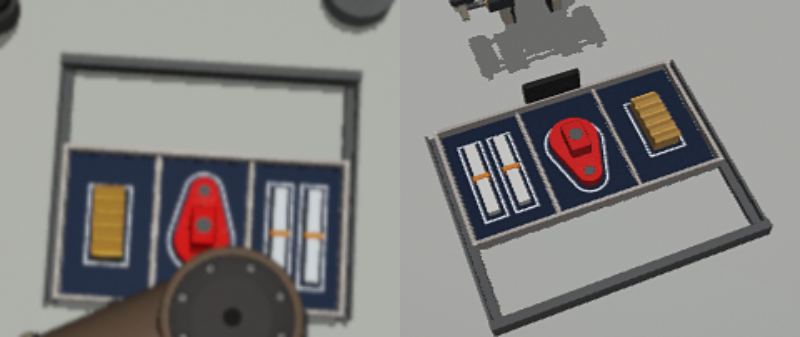

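>>> arm_command --targets '[{"dp": [0, 0.2, 4], "yaw": 0}, {"dp": [0, 0.2, 8], "yaw": 0}, {"dp": [0, 0.2, 10.5], "yaw": 0}, {"dp": [0, 0.2, 11], "yaw": 0}, {"dp": [0, 0.2, 11], "yaw": 0}, {"dp": [0, 0.2, 11], "yaw": 0}]' --grip 0

```text
clock: 19.52
eef_pos: [427.9, -30.9, 52.0]
eef_rot: [0.999, -0.036, 0.001, -0.0]
contact_force: [1.0, 0.4, 0.1]
width: 0.5
```

```bash
python3 -c "
from h import *
go(440,-30,50,-.072)
im=snap('scene','s8.png');cv2.imwrite('pics/s8b.png',cv2.resize(im[130:370,190:510],(800,600)))"
```

```text
t 19.52 pos [427.9 -30.9  52. ] psi -0.071 tilt [0.0017 0.0005] F [1.  0.4 0.1] w 0.5
dp cm [ 1.2  -0.17  0.2 ] yaw 0.1
```

View pics/s8b.png

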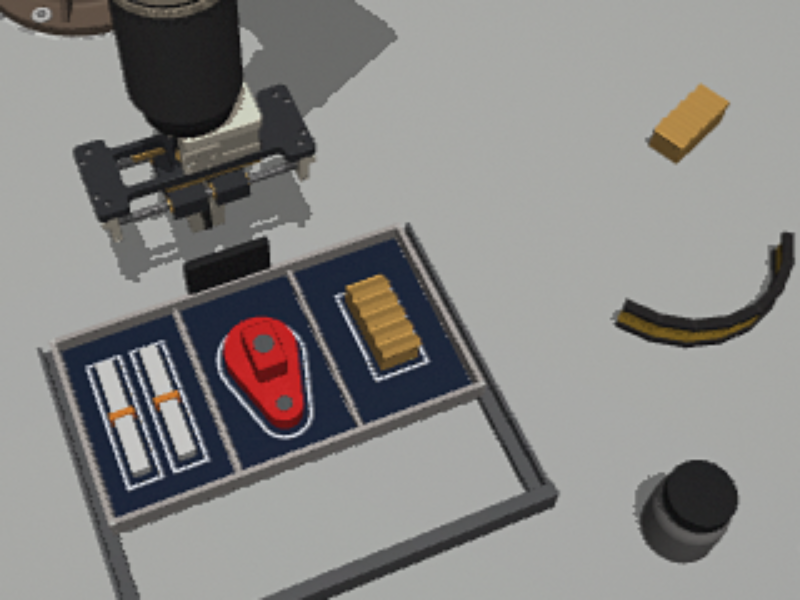

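>>> arm_command --targets '[{"dp": [0.8, 0, 0.1], "yaw": 0}, {"dp": [1.6, 0, 0.1], "yaw": 0}, {"dp": [2.2, 0, 0.1], "yaw": 0}, {"dp": [2.7, 0, 0.1], "yaw": 0}, {"dp": [3.2, 0, 0.1], "yaw": 0}, {"dp": [3.7, 0, 0.1], "yaw": 0}, {"dp": [4.2, 0, 0.1], "yaw": 0}]'

```text
clock: 20.45
eef_pos: [468.0, -34.3, 49.8]
eef_rot: [0.999, -0.036, -0.001, 0.0]
contact_force: [-4.3, 2.2, 1.8]
width: 0.6
```

```bash
python3 -c "
from h import *
go(440,-30,50,-.072)"
```

```text
t 20.45 pos [468.  -34.3  49.8] psi -0.072 tilt [-0.0019 -0.0002] F [-4.3  2.2  1.8] w 0.6
dp cm [-2.83 -0.22 -0.01] yaw 0.0
```

>>> arm_command --targets '[{"dp": [0.4, 0, 0], "yaw": 0}, {"dp": [0.9, 0, 0], "yaw": 0}, {"dp": [1.5, 0, 0], "yaw": 0}, {"dp": [2.2, 0, 0], "yaw": 0}, {"dp": [2.9, 0, 0], "yaw": 0}, {"dp": [3.6, 0, 0], "yaw": 0}, {"dp": [4.3, 0, 0], "yaw": 0}, {"dp": [5.0, 0, 0], "yaw": 0}, {"dp": [5.6, 0, 0], "yaw": 0}, {"dp": [6.1, 0, 0], "yaw": 0}, {"dp": [6.4, 0, 0], "yaw": 0}, {"dp": [6.5, 0, 0], "yaw": 0}]'

```text
clock: 21.95
eef_pos: [533.9, -38.7, 50.1]
eef_rot: [0.999, -0.036, 0.0, -0.0]
contact_force: [-4.0, -0.5, -1.6]
width: 0.3
```

```bash
python3 -c "
from h import *
go(440,-30,50,-.072)
im=snap('scene','s9.png');cv2.imwrite('pics/s9b.png',cv2.resize(im[130:370,190:510],(800,600)))"
```

```text
t 21.95 pos [533.9 -38.7  50.1] psi -0.071 tilt [0.0002 0.0001] F [-4.  -0.5 -1.6] w 0.3
dp cm [-9.43 -0.2   0.  ] yaw 0.0
```

View pics/s9b.png

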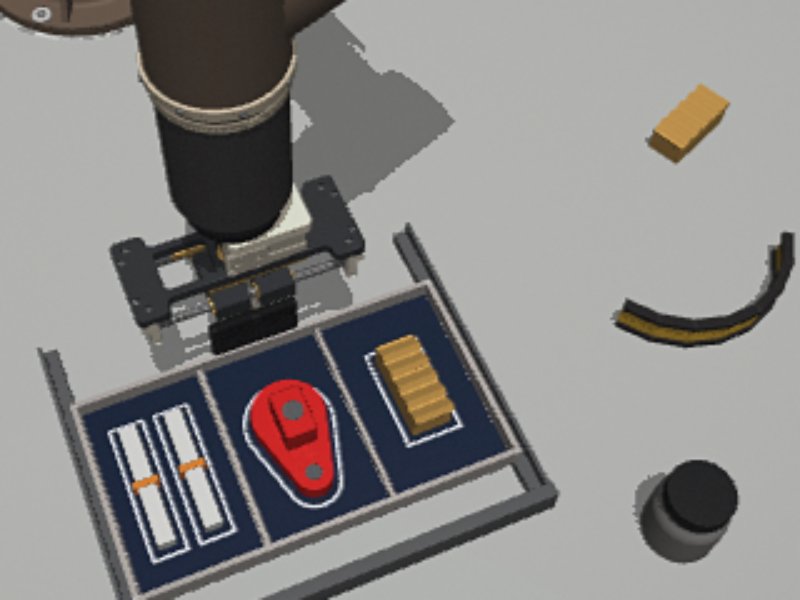

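Moving nicely, parts still in place. Measure the tray's travel so far.

```bash
python3 - <<'E'
from fit import *
from m1 import fitmark
im=cv2.imread('pics/s9.png')
for dx in(55,60,65):
  b=np.array([584.2+dx,71.2-.072*dx,-.072]); print(fitmark({'scene':im},lambda m:rect(80+2*m,36+2*m),b))
E
```

```text
[ 6.42380e+02  5.76550e+01 -7.20000e-02 -2.82300e+00 -1.20316e+02]
[ 6.57928e+02  6.02880e+01 -6.30000e-02  8.03000e-01 -1.23088e+02]
[ 6.53094e+02  6.54990e+01 -6.00000e-02  5.86100e+00 -1.25081e+02]
```

>>> arm_command --targets '[{"dp": [0.3, 0, 0], "yaw": 0}, {"dp": [0.7, 0, 0], "yaw": 0}, {"dp": [1.1, 0, 0], "yaw": 0}, {"dp": [1.4, 0, 0], "yaw": 0}, {"dp": [1.6, 0, 0], "yaw": 0}, {"dp": [1.8, 0, 0], "yaw": 0}, {"dp": [1.9, 0, 0], "yaw": 0}, {"dp": [2.0, 0, 0], "yaw": 0}]'

```text
clock: 23.0
eef_pos: [553.7, -40.1, 50.1]
eef_rot: [0.999, -0.036, 0.0, -0.0]
contact_force: [-4.0, 0.5, -0.6]
width: 0.4
```

>>> arm_command --targets '[{"dp": [0.1, 0, 0], "yaw": 0}, {"dp": [0.2, 0, 0], "yaw": 0}, {"dp": [0.3, 0, 0], "yaw": 0}, {"dp": [0.3, 0, 0], "yaw": 0}]'

```text
clock: 23.5
eef_pos: [556.0, -40.2, 50.1]
eef_rot: [0.999, -0.036, -0.001, -0.0]
contact_force: [-7.2, 1.3, 2.7]
width: 0.2
```

>>> arm_command --targets '[{"dp": [0.05, 0, 0], "yaw": 0}, {"dp": [0.1, 0, 0], "yaw": 0}, {"dp": [0.1, 0, 0], "yaw": 0}]'

```text
clock: 23.88
eef_pos: [556.0, -40.3, 50.1]
eef_rot: [0.999, -0.036, -0.001, 0.0]
contact_force: [-11.1, 4.0, 7.2]
width: 0.4
```

>>> arm_command --targets '[{"dp": [-0.3, 0, 0], "yaw": 0}, {"dp": [-1.2, 0, 0], "yaw": 0}, {"dp": [-3, 0, 0], "yaw": 0}, {"dp": [-6, 0, 0], "yaw": 0}, {"dp": [-9, 0, -2], "yaw": 0}, {"dp": [-12, 0, -6], "yaw": 0}, {"dp": [-14, 5, -10], "yaw": 0}, {"dp": [-14, 10, -14], "yaw": 0}, {"dp": [-14, 16, -14], "yaw": 0}, {"dp": [-14, 22, -14], "yaw": 0}, {"dp": [-14, 28, -14], "yaw": 0}, {"dp": [-14, 28, -14], "yaw": 0}, {"dp": [-14, 28, -14], "yaw": 0}]'

```text
clock: 25.5
eef_pos: [397.8, -310.0, 190.0]
eef_rot: [0.999, -0.036, 0.0, 0.0]
contact_force: [-0.1, 0.2, -0.2]
width: 0.3
```

```bash
python3 m3.py 10 90
```

```text
t 25.6 pos [ 398.3 -309.   190.3] psi -0.07 tilt [ 0.0008 -0.0002] F [-1.1  0.4 -0.6] w 0.0
dp cm [  2.22 -27.82  13.03] yaw 0.1
blk top 509.0 [ 6.73662e+02  6.39870e+01 -5.40000e-02  2.49880e+01]
blk scene 730.0 [ 6.7453e+02  6.4522e+01 -6.3000e-02  7.0392e+01]
cam top 790.0 [ 6.63406e+02 -4.57620e+01 -6.30000e-02  3.41570e+01]
cam scene 1120.0 [ 6.6521e+02 -4.6001e+01 -6.8000e-02  4.2192e+01]
marks top cam [ 6.64242e+02 -4.58640e+01 -7.20000e-02  6.10200e+00 -1.23757e+02] blk [ 6.71678e+02  6.45580e+01 -7.40000e-02  5.93400e+00 -1.19951e+02]
marks scene cam [ 6.67082e+02 -4.63790e+01 -7.00000e-02  6.36200e+00 -1.19958e+02] blk [ 6.75016e+02  6.38410e+01 -6.10000e-02  5.76800e+00 -1.18533e+02]
```

View pics/m10.png

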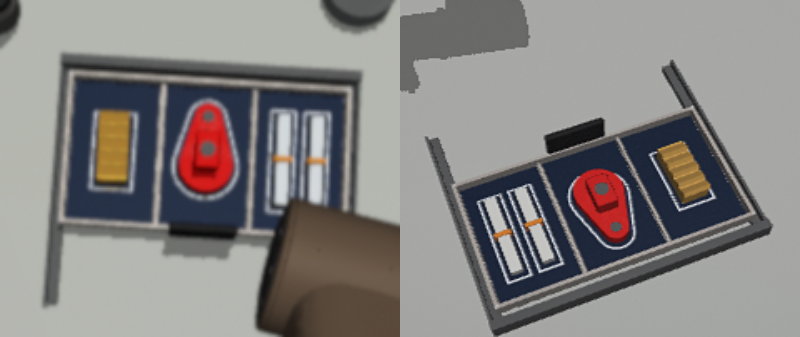

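View pics/s10.png

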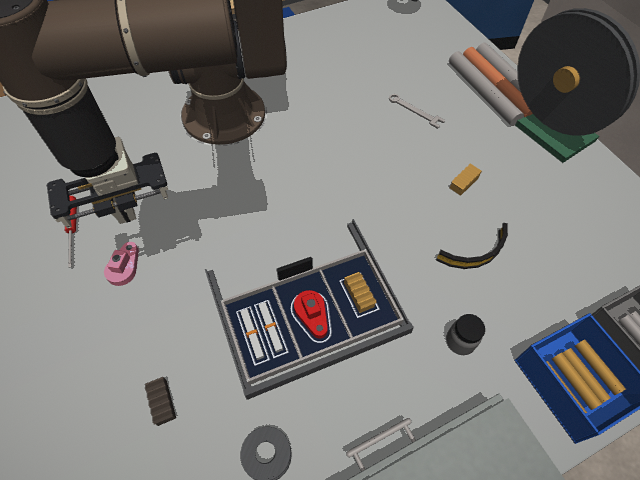

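```bash
python3 -c "
from h import *
bot.job_done()"
```

```text
the job is handed in; nothing more can be done
```

The red cam and the right-hand brass block are in their outlines, the tray is pushed home, and the job was handed in at about 26 s. No verdict is reported.

- **Placing:** I lowered both parts until the wrist force showed contact, then released them. The cam's nose points as drawn. In the last pictures both sit about 1–2 mm from their marks and within about 0.02 rad.
- **Tray:** I pushed it by the handle until the arm stopped moving and the force rose from 4 N to 11 N. The camera fits put the travel at about 90 mm.
- **Rest of the scene:** the last picture shows the plates flat and the worn block, guard, spare brass block and pink cam where they started. The arm was clear of everything.

**Checks that disagreed:**
- The two cameras differ by 2–3 mm along the slide direction, close to their stated calibration error.
- A narrow pale strip of shelf still shows between the tray's back and the rear bar. I took the tray as home from the force and the travel.

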